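Sort the boxed inkstones into their trays

ROBOT

A 6-joint arm with a two-finger parallel gripper is mounted at the origin on the work surface. World frame = base frame: x ahead of the robot, y to its left, z up, the work surface at z = 0. Lengths are in m, angles in rad, forces in N, time in s.
With the tool pointing down it reaches from about 0.425 to 0.925 m from the base axis. Payload 12.5 kg.
Tool frame: the origin (TCP) lies between the finger pads; the fingertips stand 17 mm ahead of it and the grasp point (between the pads) lies 2 mm behind it; z points along the fingers, y is the line along which they close (so a half turn about z gives the same grasp; the last joint's range is limited). The gripper opens to 85 mm and grips with 20 to 120 N. Pads are 22 mm wide; open, the fingers measure 114 mm over their backs; the gripper's body (76 mm by 85 mm) begins 54 mm behind the grasp point. The pads swing forward as they close: fully open they stand 13 mm farther back than shut.
Start: joints at [1.094, 0.491, 1.559, -0, 1.092, -0.106], TCP at [0.226, 0.583, 0.248] pointing down, gripper open.
Joint ranges: [-3.1, 3.1], [-0.84, 2.19], [0.05, 2.79], [-1.13, 4.28], [0.06, 2.93], [-2.69, 2.69]. Speed limits (rad/s): [2.22, 2.22, 2.79, 3.14, 3.14, 3.14].

INTERFACE

Orientations are given as a unit quaternion [w, x, y, z].
In Python, from station import status, vision, job, spotter gives the robot as it stands. The module is installed in compiled form; this text tells all that it offers.
- The arm moves only by the tool jog_arm, never from a script. Its argument "commands" is a list of rows, each a list of 7 numbers: the shift along the tool's x, y, z in mm, then the turn, a rotation vector about the tool's x, y, z in degrees, then the gripper command: -1 is fully open, 1 is shut, values between are in proportion. In form: [[tx, ty, tz, ax, ay, az, grip], ...]. A call has 1 to 8 rows; each row shifts and turns the commanded pose from where the row before left it, along the tool's axes as they then stand; what a row does not reach is not made up. A row lasts 1/10 s, in which the tool goes at most 50 mm and 8.59 degrees, less where a joint would pass 70% of its speed; a pose out of reach is approached as far as the arm can. A call with a gripper value outside its range is refused whole. The fingers move at their own pace and stop on an object; the grip force is fixed at half the most. Time passes only in rows, so rows that do not move let the fingers close. It gives the time, the measured TCP pose, the force, the opening and the grip force at its end, in the units of the state.
- status.read_state(): the state, without advancing time (a new reading comes with each control period).
- vision.get_image(name): name is "scene" or "top"; returns (picture, depth): 480x640x3 uint8, red, green, blue; 480x640 float32, m along the optical axis (not along the pixel's ray), 0 where there is no reading.
- vision.calibration(name): a dict with "camera_matrix" (3x3 intrinsics, pixels), "position" and "attitude" of the camera in the world. Camera axes: x right, y down, z forward; pixel columns grow to the right and rows downward; lengths in m; the calibration is good to about 2 mm. A picture is of the moment at which its call begins. calibration takes no time and is no camera call.
- job.finish_job(): hands the job in; it is judged then, once.
Trained networks look in the newest picture that a camera, given by its name, has taken for a name from the list of things; names that differ only in an ending like _2 or _b are one class to them, and where a whole thing is asked for, a point or a joint stands for the part that bears it (a point fixed in the world has none). Each returns a list of dicts, best first, with "conf" (0 to 1); they miss things now and then, are a little off and sometimes report something else, mostly with a low value. They report only what shows in the picture. A call takes as long as a camera call. They do not tell look-alikes from the thing itself.
- spotter.recognise(name, camera): "bbox" ([left, top, right, bottom] in pixels, round what is visible of it).
The state is a dict: "time_s": time; "joint_positions": joint angles; "qd": joint speeds; "tau": joint torques, N m; "tcp_pos": TCP position; "orientation": TCP orientation; "contact_force": force on the tool from outside, world axes, zero at the start; "torque": the same for the moment, N m; "gripper_width": opening from 0.0 (shut) to 1.0 (fully open); "grip_force": force on a finger pad.
Only numpy, scipy, OpenCV 4.12 (cv2) and the standard library are available. Lean on these libraries where they do the work, as an engineer would, in place of code of your own. Each camera call takes 0.05 s, during which the arm holds its last target. There are 200 camera calls.

TASK

Class is over in the calligraphy studio: sort the three boxed inkstones into the two open-fronted trays, the round ones into the tray whose sign shows a disc and the oblong one into the tray whose sign shows a rectangle. Their lids are loose, so slide each one gently along the table without lifting or tipping it, until no part of it sticks out of the tray's open front, and leave it lying flat. Leave the water bowl, the seal and the paperweight where they are.

Things in the scene. Friction and masses are not known exactly. Their poses are not given: they have to be found in the camera images.
- round_a_c (a point): Round boxed inkstone, a flat disc of 96 mm diameter and 32 mm high (black slate below, dark wooden lid above, smooth, no knob), about 0.45 kg, lying flat and loose on the table. This point is its centre, 16 mm up. It is wider than most grippers open.
- round_b_c (a point): Round boxed inkstone, a flat disc of 96 mm diameter and 32 mm high (black slate below, dark wooden lid above, smooth, no knob), about 0.45 kg, lying flat and loose on the table. This point is its centre, 16 mm up. It is wider than most grippers open. Same as the other round one.
- oblong_c (a point): Oblong boxed inkstone, a flat rectangular block 120 mm (its x axis) by 88 mm (its y axis), 32 mm high, same slate and dark wooden lid, about 0.5 kg, lying flat and loose. This point is its centre, 16 mm up.
- oblong_corner0 (a point): Upright edge of the oblong inkstone at its own x = +60 mm, y = +44 mm, 16 mm up.
- oblong_corner1 (a point): Upright edge of the oblong inkstone at its own x = +60 mm, y = -44 mm, 16 mm up.
- oblong_corner2 (a point): Upright edge of the oblong inkstone at its own x = -60 mm, y = -44 mm, 16 mm up.
- oblong_corner3 (a point): Upright edge of the oblong inkstone at its own x = -60 mm, y = +44 mm, 16 mm up.
- tray_left: The tray on the robot's left: three-sided pale wooden tray, fixed, open to the middle of the table, no raised floor: things slide in on the table top. Bay 160 mm deep, 340 mm wide inside; walls 10 mm thick, 35 mm high; 80 mm ledge behind. Origin: bay centre at table height. x axis points into the tray: mouth at -80 mm, back wall at +80 mm; y runs along the mouth: side walls at +-170 mm.
- tray_right: The tray on the robot's right: three-sided pale wooden tray, fixed, open to the middle of the table, no raised floor: things slide in on the table top. Bay 160 mm deep, 340 mm wide inside; walls 10 mm thick, 35 mm high; 80 mm ledge behind. Origin: bay centre at table height. x axis points into the tray: mouth at -80 mm, back wall at +80 mm; y runs along the mouth: side walls at +-170 mm.
- sign_round_c (a point): White sign tile 66 by 100 mm lying on the ledge of the tray meant for round inkstones, with a raised dark wooden disc (52 mm across) on it; its top is 46 mm above the table. This point is the tile's centre. It may be on either tray.
- sign_oblong_c (a point): The same white tile with a raised dark wooden rectangle (50 by 80 mm), on the ledge of the tray meant for oblong inkstones.
- water_bowl: Blue ceramic water bowl, 72 mm across, 45 mm high, loose, beyond the inkstones; to be left alone. Origin at its underside.
- seal: Pale stone seal, 30 by 30 by 80 mm upright, loose; to be left alone. Origin at its underside.
- paperweight: Brass paperweight bar 30 by 120 by 18 mm, loose; to be left alone. Origin at its underside.
- round_a: The first round inkstone itself; origin at the centre of its underside.
- round_b: The second round inkstone itself; origin at the centre of its underside.
- oblong: The oblong inkstone itself; origin at the centre of its underside.
Mind the look-alikes: they are no part of the job. Leave any white look-alike of the oblong alone.

How it is judged:
By the outcome, as a careful person would: the job done as asked, in the order asked, and still so for the second after the job is handed in, with the robot touching nothing.
It also fails if it takes over 58 s, if anything falls off the work surface, if the arm or the gripper's body presses on something with over 40 N, if the wrist force passes 120 N, or if a joint passes its speed limit or range.

## Working session

There is one attempt and no reset: what is moved stays moved. The work goes in short steps, Python scripts to look and compute and a tool call to move; the robot and the scene stay as the last step left them, time stands still between calls to the robot, and variables do not carry over. Pictures are saved under pics/ and viewed, at most 10 in all, crops included, and the job is handed in when it is done.

Besides the shell and the picture viewer there is one more tool, called after ">>>" as name([rows], argument=value, ...), one row to a line, values as JSON. jog_arm: Moves the arm, as the interface text tells. Its arguments: {"type":"object","properties":{"commands":{"type":"array","items":{"type":"array","items":{"type":"number"}}}},"required":["commands"]}

```bash
mkdir -p pics
cat > h.py <<'E'
import numpy as np,cv2
from station import status,vision,job,spotter
from scipy.spatial.transform import Rotation as R
def cal(n):
    c=vision.calibration(n);a=np.array(c["attitude"],float)
    M=a if a.shape==(3,3) else R.from_quat(np.r_[a[1:],a[0]]).as_matrix()
    return np.array(c["camera_matrix"]),np.array(c["position"]),M
def cloud(n,d):
    K,p,M=cal(n);v,u=np.mgrid[:480,:640]
    c=np.stack([(u-K[0,2])/K[0,0]*d,(v-K[1,2])/K[1,1]*d,d],-1)
    return c@M.T+p
E
python3 - <<'E'
from h import *
print(vision.calibration("top"),vision.calibration("scene"))
for n in("top","scene"):
    im,d=vision.get_image(n);np.savez("/tmp/"+n,im=im,d=d)
    cv2.imwrite(f"pics/{n}1.png",im[:,:,::-1])
P=cloud("top",np.load("/tmp/top.npz")["d"])
for nm in["round_a","oblong","tray_left","tray_right","sign_round_c","sign_oblong_c","water_bowl","seal","paperweight"]:
    for r in spotter.recognise(nm,"top"):
        b=r["bbox"];u=int((b[0]+b[2])/2);v=int((b[1]+b[3])/2)
        print(nm,round(r["conf"],2),np.round(b),np.round(P[min(v,479),min(u,639)],3))
print(status.read_state())
E
```

```text
{'camera_matrix': array([[436.30040023,   0.        , 319.26360479],
       [  0.        , 436.30040023, 240.97491817],
       [  0.        ,   0.        ,   1.        ]]), 'position': array([ 0.33132819, -0.0056892 ,  1.26363354]), 'attitude': array([ 0.06297478, -0.69692223,  0.71190689, -0.05934783])} {'camera_matrix': array([[507.92343749,   0.        , 323.84923709],
       [  0.        , 507.92343749, 235.14657104],
       [  0.        ,   0.        ,   1.        ]]), 'position': array([ 1.20132764, -0.66218569,  0.86916049]), 'attitude': array([-0.38880032,  0.8342017 ,  0.35246325, -0.16944467])}
round_a 0.62 [308. 267. 343. 303.] [ 0.421 -0.015  0.034]
round_a 0.59 [289. 181. 326. 214.] [0.679 0.032 0.027]
oblong 0.71 [292. 222. 338. 255.] [0.556 0.013 0.034]
oblong 0.62 [437. 320. 492. 366.] [ 0.257 -0.393  0.034]
tray_left 0.87 [178. 167. 265. 303.] [ 0.577  0.288 -0.001]
tray_right 0.66 [385. 179. 477. 304.] [ 0.545 -0.329 -0.   ]
sign_round_c 0.63 [446. 212. 471. 247.] [ 0.571 -0.397  0.045]
sign_round_c 0.2 [176. 168. 266. 300.] [ 0.58   0.291 -0.001]
sign_oblong_c 0.73
[... 217 characters left out ...]
{'time_s': 0.55, 'joint_positions': array([ 1.09442228e+00,  4.90922077e-01,  1.55890391e+00,  3.13721826e-06,
        1.09170886e+00, -1.05596729e-01]), 'qd': array([-0.00125429,  0.00026659, -0.00353127,  0.00055972, -0.00087299,
       -0.00014094]), 'tau': array([-2.07254234e-03, -6.17918730e+01, -2.61748964e+01, -1.46349898e-04,
        4.04397933e-04, -1.42421848e-05]), 'tcp_pos': array([0.22644417, 0.58254833, 0.24831187]), 'orientation': array([6.95775044e-06, 1.84329257e-01, 9.82864550e-01, 2.80843178e-05]), 'contact_force': array([-0.44368881,  0.50736684, -0.39339271]), 'torque': array([-0.06519397, -0.02679654, -0.00289283]), 'grip_force': 0.0, 'gripper_width': 0.995794451658273}
```

View pics/top1.png

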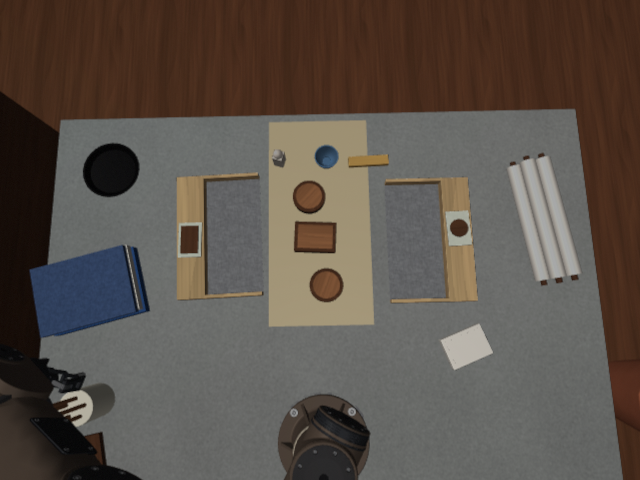

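View pics/scene1.png

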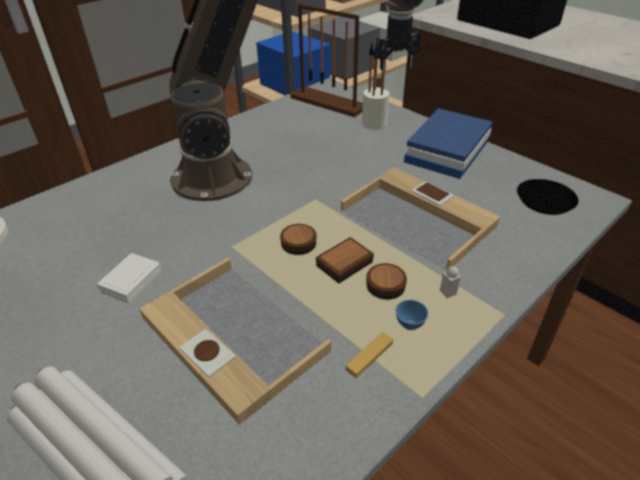

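The top picture shows the candidates.
- **Rounds:** (309,196) and (326,285).
- **Oblong:** dark one at (315,237). Its white look-alike at (466,346) is to be left alone.
- **Signs:** the rectangle at (190,240) is on the left tray and the disc at (459,228) is on the right one, so the rounds go right and the oblong goes left.
- **Leave alone:** the bowl at (326,156), the seal at (278,157) and the paperweight at (368,160).

Next I'll measure and check a close crop.

```bash
cat >> h.py <<'E'
def rect(P,box,lo,hi):
    l,t,r,b=box;Q=P[t:b,l:r].reshape(-1,3);Q=Q[(Q[:,2]>lo)&(Q[:,2]<hi)]
    (c,s,a)=cv2.minAreaRect((Q[:,:2]*1000).astype(np.float32));return np.round(c),np.round(s),round(a,1),len(Q)
E
python3 - <<'E'
from h import *
z=np.load("/tmp/top.npz");P=cloud("top",z["d"])
for n,b in dict(rb=(285,175,330,218),ra=(304,262,348,308),ob=(289,217,342,258),tl=(170,163,268,308),tr=(380,172,485,308),bowl=(310,138,345,170),seal=(266,146,290,172),pw=(345,150,392,172)).items():
    print(n,rect(P,b,.012 if n=="pw" else .02,.09))
    
im=z["im"][140:310,165:485,::-1]
cv2.imwrite("pics/crop.png",cv2.resize(im,None,fx=2.5,fy=2.5,interpolation=2))
E
```

```text
rb (array([683.,  26.]), array([93., 94.]), 16.7, 823)
ra (array([423., -19.]), array([93., 93.]), 89.0, 903)
ob (array([563.,  10.]), array([120.,  88.]), 87.3, 1259)
tl (array([574., 289.]), array([361., 240.]), 2.2, 3993)
tr (array([ 550., -320.]), array([361., 241.]), 0.1, 4076)
bowl (array([799., -27.]), array([68., 70.]), 60.1, 251)
seal (array([799., 113.]), array([31., 32.]), 74.6, 167)
pw (array([ 794., -154.]), array([ 31., 120.]), 2.8, 389)
```

View pics/crop.png

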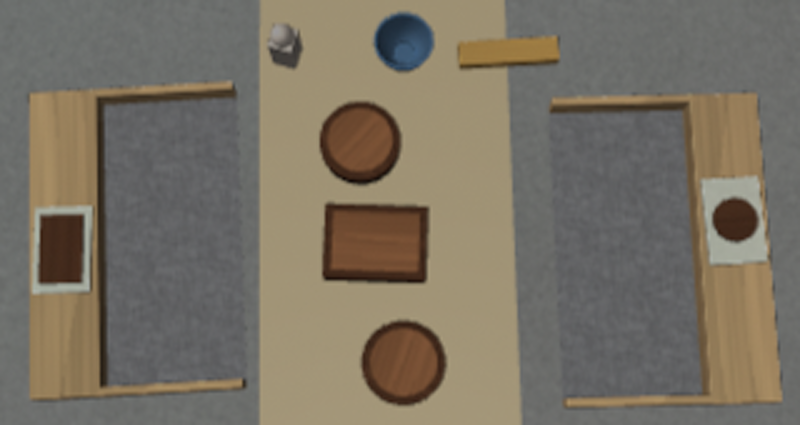

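The crop confirms the two plain dark rounds and the dark oblong, and that the disc sign is right and the rectangle sign is left. I'll push with a partly open gripper, so the two fingers cradle each piece.

```bash
cat >> h.py <<'E'
def plan(target,n,yaw=None,g=-0.4):
    "straight world path to target; yaw=angle of tool y in world deg"
    s=status.read_state();p=np.array(s["tcp_pos"])*1000;q=s["orientation"];M=R.from_quat(np.r_[q[1:],q[0]]).as_matrix()
    y0=np.degrees(np.arctan2(M[1,1],M[0,1]));dy=0 if yaw is None else yaw-y0
    st=(np.array(target,float)-p)/n
    for i in range(n):
        a=np.radians(y0+dy*i/n);X=np.array([-np.sin(a),np.cos(a),0]);Y=np.array([np.cos(a),np.sin(a),0])
        print([round(st@X,1),round(st@Y,1),round(-st[2],1),0,0,round(-dy/n,2),g])
E
python3 -c "
from h import *
plan((683,100,130),16,0)"
```

```text
[np.float64(-37.5), np.float64(-17.8), np.float64(7.4), 0, 0, np.float64(4.3), -0.4]
[np.float64(-38.7), np.float64(-14.9), np.float64(7.4), 0, 0, np.float64(4.3), -0.4]
[np.float64(-39.8), np.float64(-12.0), np.float64(7.4), 0, 0, np.float64(4.3), -0.4]
[np.float64(-40.5), np.float64(-9.0), np.float64(7.4), 0, 0, np.float64(4.3), -0.4]
[np.float64(-41.1), np.float64(-5.9), np.float64(7.4), 0, 0, np.float64(4.3), -0.4]
[np.float64(-41.4), np.float64(-2.8), np.float64(7.4), 0, 0, np.float64(4.3), -0.4]
[np.float64(-41.5), np.float64(0.3), np.float64(7.4), 0, 0, np.float64(4.3), -0.4]
[np.float64(-41.4), np.float64(3.4), np.float64(7.4), 0, 0, np.float64(4.3), -0.4]
[np.float64(-41.0), np.float64(6.5), np.float64(7.4), 0, 0, np.float64(4.3), -0.4]
[np.float64(-40.4), np.float64(9.6), np.float64(7.4), 0, 0, np.float64(4.3), -0.4]
[np.float64(-39.6), np.float64(12.6), np.float64(7.4), 0, 0, np.float64(4.3), -0.4]
[np.float64(-38.5), np.float64(15.5), np.float64(7.4), 0, 0, np.float64(4.3), -0.4]
[np.float64(-37.2), np.float64(18.3), np.float64(7.4), 0, 0, np.float64(4.3), -0.4]
[np.float64(-35.8), np.float64(21.1), np.float64(7.4), 0, 0, np.float64(4.3), -0.4]
[np.float64(-34.1), np.float64(23.7), np.float64(7.4), 0, 0, np.float64(4.3), -0.4]
[np.float64(-32.2), np.float64(26.2), np.float64(7.4), 0, 0, np.float64(4.3), -0.4]
```

>>> jog_arm([
  [-38, -18, 7, 0, 0, 4.3, -0.4],
  [-39, -15, 7, 0, 0, 4.3, -0.4],
  [-40, -12, 7, 0, 0, 4.3, -0.4],
  [-40, -9, 7, 0, 0, 4.3, -0.4],
  [-41, -6, 7, 0, 0, 4.3, -0.4],
  [-41, -3, 7, 0, 0, 4.3, -0.4],
  [-41, 0, 7, 0, 0, 4.3, -0.4],
  [-41, 3, 7, 0, 0, 4.3, -0.4],
])

```text
time_s: 1.35
tcp_pos: [0.4542, 0.3398, 0.1922]
orientation: [0.0, 0.468, 0.884, 0.0]
contact_force: [0.2, 1.1, 0.5]
gripper_width: 0.695
grip_force: 0.0
```

>>> jog_arm([
  [-41, 6, 8, 0, 0, 4.3, -0.4],
  [-40, 10, 8, 0, 0, 4.3, -0.4],
  [-40, 13, 8, 0, 0, 4.3, -0.4],
  [-38, 15, 8, 0, 0, 4.3, -0.4],
  [-37, 18, 8, 0, 0, 4.3, -0.4],
  [-36, 21, 8, 0, 0, 4.3, -0.4],
  [-34, 24, 8, 0, 0, 4.3, -0.4],
  [-32, 26, 8, 0, 0, 4.3, -0.4],
])

```text
time_s: 2.15
tcp_pos: [0.6817, 0.0988, 0.128]
orientation: [0.0, 0.709, 0.706, 0.0]
contact_force: [-0.2, 1.2, 0.5]
gripper_width: 0.704
grip_force: 0.0
```

>>> jog_arm([
  [0, 0, 40, 0, 0, 0, -0.4],
  [0, 0, 35, 0, 0, 0, -0.4],
  [0, 0, 22, 0, 0, 0, -0.4],
  [0, 0, 12, 0, 0, 0, -0.4],
  [0, 0, 0, 0, 0, 0, -0.4],
  [-8, 0, 0, 0, 0, 0, -0.4],
  [-7, 0, 0, 0, 0, 0, -0.4],
  [-5, 0, 0, 0, 0, 0, -0.4],
])

```text
time_s: 2.95
tcp_pos: [0.6812, 0.0794, 0.0207]
orientation: [0.001, 0.708, 0.707, 0.001]
contact_force: [-0.4, 0.1, 0.2]
gripper_width: 0.701
grip_force: 0.0
```

>>> jog_arm([
  [-5, 0, 0, 0, 0, 0, -0.4],
  [-5, 0, 0, 0, 0, 0, -0.4],
  [-7, 0, 0, 0, 0, 0, -0.4],
  [-8, -1, 0, 0, 0, 0, -0.4],
  [-10, -1, 0, 0, 0, 0, -0.4],
  [-11, -1, 0, 0, 0, 0, -0.4],
  [-11, -2, 0, 0, 0, 0, -0.4],
  [-11, -2, 0, 0, 0, 0, -0.4],
])

```text
time_s: 3.75
tcp_pos: [0.6734, 0.0112, 0.0193]
orientation: [0.0, 0.707, 0.707, 0.0]
contact_force: [2.0, 4.9, 4.9]
gripper_width: 0.699
grip_force: 3.1
```

```bash
cat > look.py <<'E'
from h import *;import sys
for n in("top","scene"):
    im,d=vision.get_image(n);np.savez("/tmp/"+n,im=im,d=d)
    if n=="scene": cv2.imwrite(f"pics/s{sys.argv[1]}.png",im[130:430,120:520,::-1].repeat(2,0).repeat(2,1))
    P=cloud(n,d)
    for nm in["round_a","oblong"]:
        for r in spotter.recognise(nm,n):
            b=[int(x) for x in r["bbox"]]
            print(n,nm,round(r["conf"],2),b,rect(P,(b[0]-3,b[1]-3,b[2]+3,b[3]+3),.02,.036))
E
python3 look.py 2
```

```text
top round_a 0.63 [312, 289, 339, 300] (array([391., -17.]), array([85., 30.]), 85.5, 240)
top round_a 0.49 [341, 189, 349, 212] (array([671., -72.]), array([26., 77.]), 87.6, 157)
top oblong 0.57 [440, 325, 492, 370] (array([ 246., -400.]), array([ 89., 122.]), 21.7, 1295)
top oblong 0.17 [311, 291, 339, 305] (array([391., -17.]), array([85., 30.]), 85.5, 240)
scene round_a 0.93 [276, 223, 315, 257] (array([448., -13.]), array([139.,  98.]), 12.3, 778)
scene round_a 0.69 [345, 272, 385, 311] (array([660., -35.]), array([100., 128.]), 75.4, 1194)
scene round_a 0.48 [314, 237, 363, 282] (array([559.,  -7.]), array([112., 204.]), 54.5, 1265)
scene oblong 0.75 [316, 239, 362, 284] (array([563., -10.]), array([109., 202.]), 53.5, 1268)
scene oblong 0.66 [99, 255, 157, 305] (array([ 294., -385.]), array([194., 130.]), 16.2, 1501)
```

View pics/s2.png

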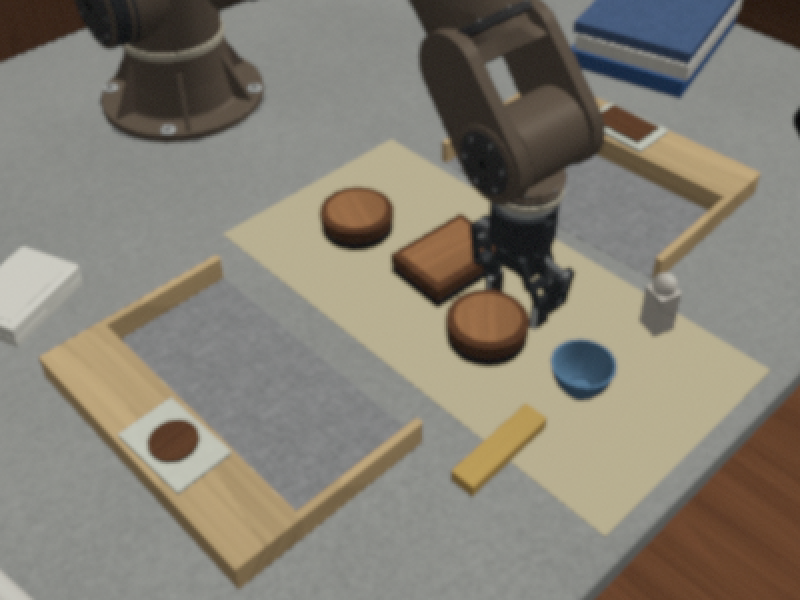

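The disc sits in the cradle about 48 mm ahead of the TCP, at crop pixel (487,325), and nothing else has been disturbed. I'll carry on.

>>> jog_arm([
  [-8, -1, 0, 0, 0, 0, -0.4],
  [-12, -2, 0, 0, 0, 0, -0.4],
  [-12, -2, 0, 0, 0, 0, -0.4],
  [-12, -2, 0, 0, 0, 0, -0.4],
  [-12, -2, 0, 0, 0, 0, -0.4],
  [-12, -2, 0, 0, 0, 0, -0.4],
  [-12, -2, 0, 0, 0, 0, -0.4],
  [-12, -2, 0, 0, 0, 0, -0.4],
])

```text
time_s: 4.85
tcp_pos: [0.6583, -0.0809, 0.0193]
orientation: [-0.0, 0.707, 0.707, 0.0]
contact_force: [-0.7, 1.8, -0.7]
gripper_width: 0.702
grip_force: 1.0
```

>>> jog_arm([
  [-12, -2, 0, 0, 0, 0, -0.4],
  [-12, -2, 0, 0, 0, 0, -0.4],
  [-12, -2, 0, 0, 0, 0, -0.4],
  [-12, -2, 0, 0, 0, 0, -0.4],
  [-12, -2, 0, 0, 0, 0, -0.4],
  [-12, -2, 0, 0, 0, 0, -0.4],
  [-12, -2, 0, 0, 0, 0, -0.4],
  [-12, -2, 0, 0, 0, 0, -0.4],
])

```text
time_s: 5.65
tcp_pos: [0.6422, -0.1767, 0.0193]
orientation: [-0.0, 0.707, 0.707, 0.0]
contact_force: [0.4, 1.8, -1.0]
gripper_width: 0.7
grip_force: 1.0
```

>>> jog_arm([
  [-12, -1, 0, 0, 0, 0, -0.4],
  [-12, 0, 0, 0, 0, 0, -0.4],
  [-10, 0, 0, 0, 0, 0, -0.4],
  [-8, 0, 0, 0, 0, 0, -0.4],
  [-6, 0, 0, 0, 0, 0, -0.4],
  [-4, 0, 0, 0, 0, 0, -0.4],
  [-2, 0, 0, 0, 0, 0, -0.4],
  [0, 0, 0, 0, 0, 0, -0.4],
])

```text
time_s: 6.45
tcp_pos: [0.6414, -0.2299, 0.0193]
orientation: [0.0, 0.707, 0.707, 0.0]
contact_force: [-0.4, -0.5, -0.7]
gripper_width: 0.699
grip_force: 0.0
```

>>> jog_arm([
  [10, 0, 0, 0, 0, 0, -0.4],
  [25, 0, 0, 0, 0, 0, -0.4],
  [30, 0, -15, 0, 0, 0, -0.4],
  [35, -15, -35, 0, 0, 0, -0.4],
  [35, -25, -30, 0, 0, 0, -0.4],
  [35, -30, 0, 0, 0, 0, -0.4],
  [35, -32, 0, 0, 0, 0, -0.4],
  [35, -32, 0, 0, 0, 0, -0.4],
])

```text
time_s: 7.25
tcp_pos: [0.5077, 0.0094, 0.0973]
orientation: [0.0, 0.707, 0.707, 0.0]
contact_force: [1.6, 0.2, 0.1]
gripper_width: 0.698
grip_force: 0.0
```

>>> jog_arm([
  [30, -32, 0, 0, 0, 0, -0.4],
  [22, -32, 0, 0, 0, 0, -0.4],
  [0, -6, 0, 0, 0, 0, -0.4],
  [0, 0, 0, 0, 0, 0, -0.4],
])

```text
time_s: 7.65
tcp_pos: [0.4387, 0.0605, 0.0972]
orientation: [0.0, 0.707, 0.708, 0.0]
contact_force: [-0.2, -0.4, -0.1]
gripper_width: 0.696
grip_force: 0.0
```

```bash
python3 look.py 3; python3 -c "
from h import *
print(np.round(status.read_state()['joint_positions'],2))"
```

```text
top round_a 0.64 [321, 268, 342, 301] (array([420., -34.]), array([64., 95.]), 79.5, 565)
top round_a 0.61 [393, 191, 432, 226] (array([ 640., -280.]), array([95., 95.]), 45.4, 775)
top round_a 0.34 [447, 211, 467, 245] (array([ 578., -397.]), array([ 73., 118.]), 85.6, 164)
top oblong 0.88 [292, 221, 334, 256] (array([563.,  11.]), array([119.,  88.]), 86.0, 1040)
top oblong 0.62 [440, 325, 494, 370] (array([ 246., -400.]), array([ 89., 122.]), 22.0, 1299)
top oblong 0.6 [181, 220, 202, 257] (array([564., 367.]), array([127.,  77.]), 1.3, 268)
scene round_a 0.95 [254, 319, 298, 365] (array([ 654., -287.]), array([ 94., 126.]), 56.0, 1460)
scene round_a 0.78 [277, 225, 317, 256] (array([443., -32.]), array([ 95., 146.]), 52.4, 791)
scene round_a 0.5 [315, 238, 377, 286] (array([531.,  13.]), array([122., 157.]), 87.6, 1350)
scene oblong 0.66 [98, 255, 162, 305] (array([ 297., -386.]), array([200., 128.]), 15.7, 1558)
scene oblong 0.56 [315, 238, 376, 285] (array([531.,  13.]), array([122., 157.]), 87.6, 1350)
[-0.02  0.49  2.14  0.    0.51 -0.01]
```

The first round is at (640,-280) mm, 32 mm inside the mouth. Now the second.

>>> jog_arm([
  [0, 0, 38, 0, 0, 0, -0.4],
  [0, 0, 28, 0, 0, 0, -0.4],
  [0, 0, 12, 0, 0, 0, -0.4],
  [0, 0, 0, 0, 0, 0, -0.4],
  [-10, 0, 0, 0, 0, 0, -0.4],
  [-8, 0, 0, 0, 0, 0, -0.4],
  [-5, 0, 0, 0, 0, 0, -0.4],
  [-5, 0, 0, 0, 0, 0, -0.4],
])

```text
time_s: 8.75
tcp_pos: [0.4394, 0.031, 0.0193]
orientation: [0.0, 0.708, 0.707, 0.0]
contact_force: [-0.3, 2.9, 1.7]
gripper_width: 0.696
grip_force: 1.8
```

>>> jog_arm([
  [-5, 0, 0, 0, 0, 0, -0.4],
  [-5, 0, 0, 0, 0, 0, -0.4],
  [-5, 0, 0, 0, 0, 0, -0.4],
  [-7, 0, 0, 0, 0, 0, -0.4],
  [-9, 1, 0, 0, 0, 0, -0.4],
  [-10, 1, 0, 0, 0, 0, -0.4],
  [-11, 1, 0, 0, 0, 0, -0.4],
  [-12, 1, 0, 0, 0, 0, -0.4],
])

```text
time_s: 9.55
tcp_pos: [0.4432, -0.0333, 0.0187]
orientation: [-0.0, 0.707, 0.707, -0.0]
contact_force: [1.7, 3.7, 1.5]
gripper_width: 0.7
grip_force: 2.0
```

>>> jog_arm([
  [-12, 1, 0, 0, 0, 0, -0.4],
  [-12, 1, 0, 0, 0, 0, -0.4],
  [-12, 1, 0, 0, 0, 0, -0.4],
  [-12, 1, 0, 0, 0, 0, -0.4],
  [-12, 1, 0, 0, 0, 0, -0.4],
  [-12, 1, 0, 0, 0, 0, -0.4],
  [-10, 1, 0, 0, 0, 0, -0.4],
  [-8, 0, 0, 0, 0, 0, -0.4],
])

```text
time_s: 10.35
tcp_pos: [0.4503, -0.1234, 0.0187]
orientation: [0.0, 0.707, 0.707, 0.0]
contact_force: [1.1, 2.0, 0.4]
gripper_width: 0.701
grip_force: 1.7
```

```bash
python3 look.py 4|grep round
```

```text
top round_a 0.83 [395, 193, 431, 221] (array([ 641., -281.]), array([94., 95.]), 35.8, 760)
scene round_a 0.88 [253, 319, 297, 366] (array([ 655., -288.]), array([ 94., 130.]), 54.0, 1461)
scene round_a 0.61 [234, 258, 279, 293] (array([ 454., -172.]), array([98., 98.]), 79.1, 987)
```

View pics/s4.png

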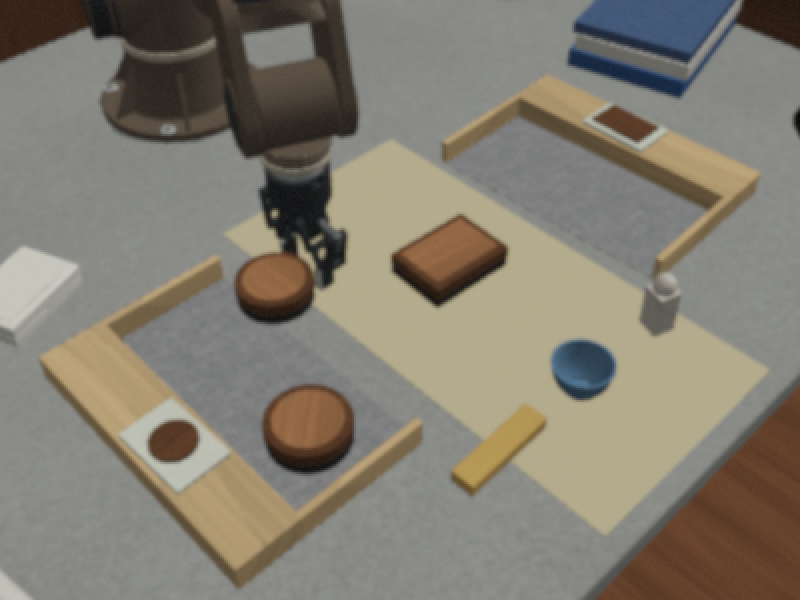

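The second disc, at crop pixel (275,285) or about (452,-172) mm, clears the side wall. I'll finish this push.

>>> jog_arm([
  [-10, 1, 0, 0, 0, 0, -0.4],
  [-12, 1, 0, 0, 0, 0, -0.4],
  [-12, 1, 0, 0, 0, 0, -0.4],
  [-12, 1, 0, 0, 0, 0, -0.4],
  [-12, 1, 0, 0, 0, 0, -0.4],
  [-12, 1, 0, 0, 0, 0, -0.4],
  [-12, 0, 0, 0, 0, 0, -0.4],
  [-10, 0, 0, 0, 0, 0, -0.4],
])

```text
time_s: 11.45
tcp_pos: [0.456, -0.2155, 0.0187]
orientation: [0.0, 0.707, 0.707, 0.0]
contact_force: [0.4, 3.2, -0.9]
gripper_width: 0.698
grip_force: 1.5
```

>>> jog_arm([
  [-8, 0, 0, 0, 0, 0, -0.4],
  [-6, 0, 0, 0, 0, 0, -0.4],
  [-4, 0, 0, 0, 0, 0, -0.4],
  [-2, 0, 0, 0, 0, 0, -0.4],
  [0, 0, 0, 0, 0, 0, -0.4],
  [10, 0, 0, 0, 0, 0, -0.4],
  [25, 0, 0, 0, 0, 0, -0.4],
  [25, 15, -30, 0, 0, 0, -0.4],
])

```text
time_s: 12.25
tcp_pos: [0.4688, -0.1726, 0.0466]
orientation: [-0.003, 0.708, 0.706, -0.001]
contact_force: [0.2, -0.2, 0.2]
gripper_width: 0.699
grip_force: 0.0
```

```bash
python3 look.py 5; python3 -c "
from h import *
print(status.read_state()['tcp_pos'])"
```

```text
top round_a 0.61 [396, 192, 434, 225] (array([ 640., -280.]), array([96., 93.]), 88.5, 780)
top round_a 0.47 [325, 223, 337, 230] (array([594., -31.]), array([41., 19.]), 87.3, 60)
top oblong 0.6 [451, 324, 492, 369] (array([ 247., -401.]), array([ 88., 122.]), 21.6, 995)
scene round_a 0.8 [195, 279, 241, 319] (array([ 453., -289.]), array([109., 149.]), 58.0, 1217)
scene round_a 0.63 [252, 321, 299, 367] (array([ 657., -285.]), array([102., 126.]), 49.7, 1489)
scene oblong 0.91 [99, 255, 160, 305] (array([ 296., -386.]), array([200., 128.]), 16.1, 1519)
scene oblong 0.78 [313, 236, 373, 285] (array([565.,  12.]), array([125.,  91.]), 86.9, 1295)
[ 0.470782   -0.17436414  0.04833823]
```

>>> jog_arm([
  [5, 5, -22, 0, 0, 0, -0.4],
  [20, 22, 0, 0, 0, 0, -0.4],
  [25, 26, 0, 0, 0, 0, -0.4],
  [25, 26, 0, 0, 0, 0, -0.4],
  [14, 14, 22, 0, 0, 0, -0.4],
  [0, 0, 22, 0, 0, 0, -0.4],
  [0, 0, 7, 0, 0, 0, -0.4],
  [0, 0, 0, 0, 0, 0, -0.4],
])

```text
time_s: 13.35
tcp_pos: [0.5632, -0.0859, 0.0184]
orientation: [-0.001, 0.708, 0.707, -0.001]
contact_force: [0.7, -0.6, 0.2]
gripper_width: 0.704
grip_force: 0.0
```

>>> jog_arm([
  [6, 0, 0, 0, 0, 0, -0.4],
  [6, 0, 0, 0, 0, 0, -0.4],
  [5, 0, 0, 0, 0, 0, -0.4],
  [5, 0, 0, 0, 0, 0, -0.4],
  [5, 0, 0, 0, 0, 0, -0.4],
  [5, 0, 0, 0, 0, 0, -0.4],
  [6, 0, 0, 0, 0, 0, -0.4],
  [8, 0, 0, 0, 0, 0, -0.4],
])

```text
time_s: 14.15
tcp_pos: [0.5642, -0.0392, 0.0199]
orientation: [0.0, 0.707, 0.707, 0.0]
contact_force: [0.9, -3.6, 1.6]
gripper_width: 0.698
grip_force: 1.9
```

>>> jog_arm([
  [10, 0, 0, 0, 0, 0, -0.4],
  [11, 0, 0, 0, 0, 0, -0.4],
  [12, 0, 0, 0, 0, 0, -0.4],
  [12, 0, 0, 0, 0, 0, -0.4],
  [12, 0, 0, 0, 0, 0, -0.4],
  [12, 0, 0, 0, 0, 0, -0.4],
  [10, 0, 0, 0, 0, 0, -0.4],
  [8, 0, 0, 0, 0, 0, -0.4],
])

```text
time_s: 14.95
tcp_pos: [0.5641, 0.0486, 0.0197]
orientation: [-0.0, 0.707, 0.707, -0.0]
contact_force: [-0.5, -4.3, 3.1]
gripper_width: 0.699
grip_force: 1.9
```

```bash
python3 look.py 6
```

```text
top round_a 0.67 [400, 252, 434, 288] (array([ 456., -284.]), array([93., 95.]), 43.9, 815)
top round_a 0.61 [396, 191, 431, 224] (array([ 641., -280.]), array([95., 94.]), 13.9, 765)
top round_a 0.24 [347, 154, 387, 168] (array([ 792., -155.]), array([ 29., 114.]), 2.3, 70)
top oblong 0.65 [440, 324, 489, 368] (array([ 246., -400.]), array([ 89., 121.]), 21.3, 1288)
scene round_a 0.67 [439, 266, 461, 299] (array([780., 135.]), array([38., 99.]), 46.7, 102)
scene round_a 0.6 [198, 280, 241, 323] (array([ 462., -291.]), array([103., 159.]), 57.9, 1184)
scene round_a 0.57 [254, 321, 298, 365] (array([ 655., -287.]), array([ 94., 125.]), 56.1, 1463)
scene oblong 0.85 [98, 253, 159, 302] (array([ 291., -383.]), array([183., 122.]), 21.9, 1496)
scene oblong 0.58 [349, 218, 403, 261] (array([562., 107.]), array([ 94., 148.]), 1.0, 627)
```

View pics/s6.png

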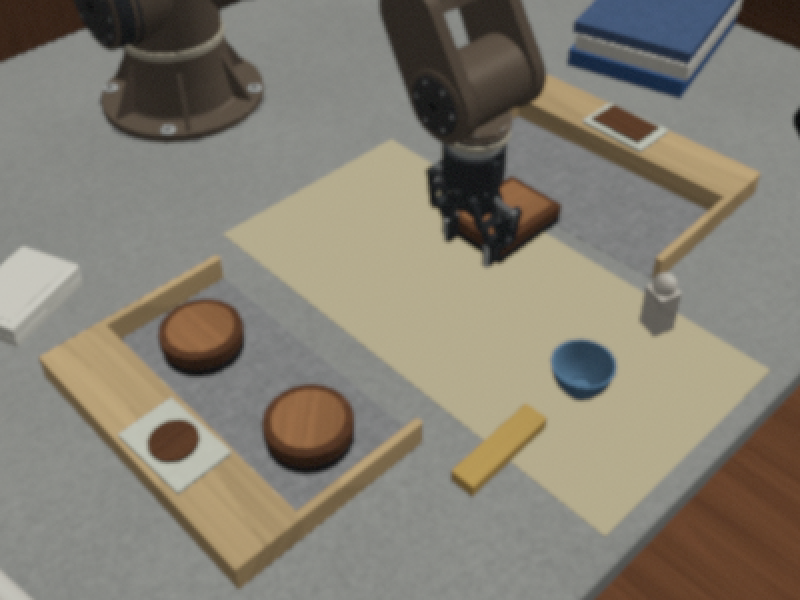

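Both rounds are inside the disc tray, at crop pixels (201,335) and (308,425). The oblong, at (510,215), is sliding straight, so I'll finish it.

>>> jog_arm([
  [8, 0, 0, 0, 0, 0, -0.4],
  [11, 0, 0, 0, 0, 0, -0.4],
  [12, 0, 0, 0, 0, 0, -0.4],
  [12, 0, 0, 0, 0, 0, -0.4],
  [12, 0, 0, 0, 0, 0, -0.4],
  [12, 0, 0, 0, 0, 0, -0.4],
  [12, 0, 0, 0, 0, 0, -0.4],
  [12, 0, 0, 0, 0, 0, -0.4],
])

```text
time_s: 16.05
tcp_pos: [0.5642, 0.1397, 0.0197]
orientation: [-0.0, 0.707, 0.707, 0.0]
contact_force: [0.3, -1.1, -1.0]
gripper_width: 0.702
grip_force: 0.9
```

>>> jog_arm([
  [11, 0, 0, 0, 0, 0, -0.4],
  [10, 0, 0, 0, 0, 0, -0.4],
  [8, 0, 0, 0, 0, 0, -0.4],
  [6, 0, 0, 0, 0, 0, -0.4],
  [5, 0, 0, 0, 0, 0, -0.4],
  [3, 0, 0, 0, 0, 0, -0.4],
  [1, 0, 0, 0, 0, 0, -0.4],
  [0, 0, 0, 0, 0, 0, -0.4],
])

```text
time_s: 16.85
tcp_pos: [0.5645, 0.1826, 0.0198]
orientation: [0.0, 0.707, 0.707, 0.0]
contact_force: [-0.5, 0.3, 0.5]
gripper_width: 0.698
grip_force: 0.0
```

>>> jog_arm([
  [-10, 0, 0, 0, 0, 0, -0.4],
  [-25, 0, 0, 0, 0, 0, -0.4],
  [-40, 0, -15, 0, 0, 0, -0.4],
  [-45, 0, -20, 0, 0, 0, -0.4],
  [-45, -15, -40, 0, 0, 0, -0.4],
  [-30, -20, -40, 0, 0, 0, -0.4],
  [-15, -20, -40, 0, 0, 0, -0.4],
  [0, 0, 0, 0, 0, 0, -0.4],
])

```text
time_s: 17.65
tcp_pos: [0.513, -0.0191, 0.1685]
orientation: [0.002, 0.708, 0.706, 0.002]
contact_force: [0.5, 0.9, 0.0]
gripper_width: 0.702
grip_force: 0.0
```

```bash
python3 look.py 7
python3 - <<'E'
from h import *
im=np.load("/tmp/top.npz")["im"];cv2.imwrite("pics/topend.png",im[:,:,::-1])
E
```

```text
top round_a 0.93 [402, 254, 437, 286] (array([ 456., -284.]), array([93., 95.]), 42.8, 810)
top round_a 0.86 [398, 193, 429, 225] (array([ 640., -281.]), array([95., 93.]), 88.1, 775)
top oblong 0.73 [210, 224, 253, 257] (array([560., 251.]), array([120.,  89.]), 89.8, 1197)
top oblong 0.6 [441, 325, 493, 368] (array([ 246., -400.]), array([ 90., 121.]), 21.3, 1316)
scene round_a 0.86 [253, 320, 300, 366] (array([ 658., -288.]), array([ 95., 130.]), 60.0, 1490)
scene round_a 0.58 [197, 282, 242, 321] (array([ 460., -290.]), array([105., 149.]), 58.0, 1172)
scene oblong 0.79 [99, 252, 159, 304] (array([ 291., -386.]), array([188., 126.]), 18.3, 1505)
scene oblong 0.65 [381, 198, 432, 239] (array([559., 263.]), array([105., 158.]), 9.2, 1147)
scene oblong 0.35 [195, 281, 239, 320] (array([ 456., -291.]), array([110., 150.]), 58.3, 1205)
```

View pics/s7.png

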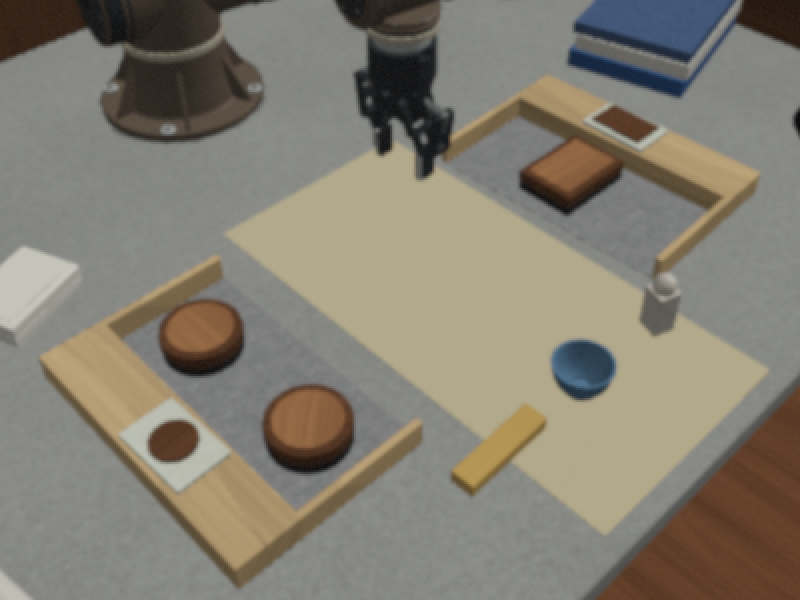

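View pics/topend.png

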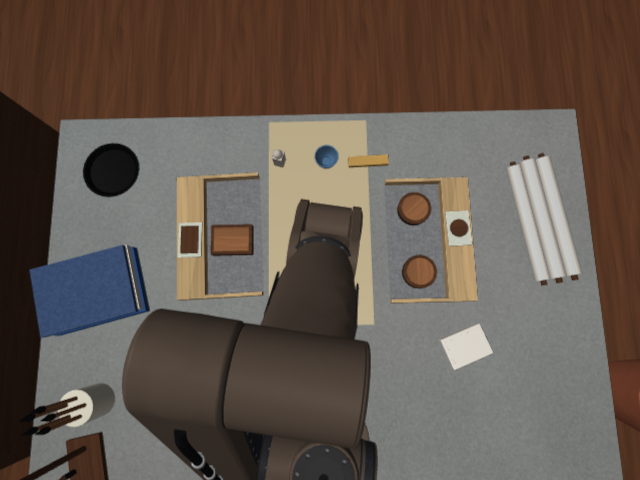

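The oblong, top pixel (231,240), is about 22 mm inside the left tray's mouth. The rounds, at (415,209) and (419,271), are about 33 mm inside the right one's. The bowl, seal and paperweight have not moved, and the arm is clear.

```bash
python3 -c "
from h import *
print(job.finish_job())"
```

```text
the job is handed in; nothing more can be done
None
```

The job is handed in at about 18 s: both round inkstones are fully inside the disc-sign tray on the right and the oblong is fully inside the rectangle-sign tray on the left, all lying flat, with the bowl, seal and paperweight where they were.

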